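# Clamp a serving board's loose end home with a one-hand bar clamp

### The arm

A 6-joint arm with a two-finger parallel gripper is mounted at the origin on a cart in front of the work surface, level with it; the furniture and walls round the work are solid. World frame = base frame: x ahead of the robot, y to its left, z up, the work surface at z = 0. Lengths are in m, angles in rad, forces in N, time in s.
With the tool pointing down it reaches from about 0.4 to 0.825 m from the base axis. Payload 7 kg.
Tool frame: the origin (TCP) lies midway between the tips of the shut fingers; the grasp point (between the pads) lies 19 mm behind it; z points along the fingers, y is the line along which they close (so a half turn about z gives the same grasp; the last joint's range is limited). The gripper opens to 88 mm and grips with 3 to 60 N. Pads are 19 mm wide; open, the fingers measure 130 mm over their backs; the gripper's body (78 mm by 193 mm) begins 47 mm behind the grasp point.
Start: joints at [-0.982, 0.359, 0.012, 0, -1.224, -0.288], TCP at [0.2, -0.645, 0.227] pointing down, gripper open.
Joint ranges: [-3.07, 3.07], [-1.43, 2.12], [-1.02, 1.25], [-3.03, 1.67], [-3.05, -0], [-3.03, 3.03]. Speed limits (rad/s): [2.39, 2.39, 3.01, 3.14, 3.14, 3.14].

### API

Orientations are given as a rotation vector (axis times angle).
In Python, from cell import bot gives the robot as it stands.
- The arm moves only by the tool pendant, called after "Emit:" by a JSON object that holds its "op" and its "data", one argument or row to a line. Schema: {"type":"object","properties":{"deltas":{"type":"array","items":{"type":"array","items":{"type":"array","items":{"type":"number"},"minItems":6,"maxItems":6},"minItems":1,"maxItems":5},"minItems":1,"maxItems":1},"finger_gap":{"type":"number"},"only":{"type":"string"},"quiet":{"type":"boolean"},"lines":{"type":"string"}},"required":["deltas"],"additionalProperties":false}. deltas is a list that holds a single list of rows (three levels of brackets), with 1 to 5 rows, each of 6 numbers: dx, dy, dz in shares of the most that a row can go, 1 being 62.5 mm, then a rotation vector rx, ry, rz in rad; each row shifts and turns the commanded pose from where the row before left it, along the tool's axes as they then stand; what a row does not reach is not made up. A row lasts 1/8 s, in which the tool goes at most 0.0625 m and 0.188 rad, less where a joint would pass 70% of its speed; a pose out of reach is approached as far as the arm can. finger_gap is the finger opening in m, set as the call begins (left out keeps the last). The fingers move at their own pace and stop on an object; the grip force is fixed at half the most. Time passes only in rows, so rows that do not move let the fingers close. The tool returns the time, the measured TCP pose, the force, the opening and the grip force at its end. only (a regular expression) keeps the lines of the reply that match it, lines (a string "A,B") keeps lines A to B, and quiet returns only ok. Input that does not fit is refused with a message, and nothing moves.
- bot.read_state(): the state, without advancing time (a new reading comes with each control period).
- bot.get_image(name): name is "scene" or "top" or "wrist"; returns (picture, depth): 480x640x3 uint8, red, green, blue; 480x640 float32, m along the optical axis (not along the pixel's ray), 0 where there is no reading.
- bot.calibration(name): a dict with "intrinsics" (3x3 intrinsics, pixels), "cam_to_world" (4x4, takes a point from camera to world coordinates). Camera axes: x right, y down, z forward; pixel columns grow to the right and rows downward; lengths in m; the calibration is good to about 2 mm. A picture is of the moment at which its call begins: read the wrist's pose just before it. calibration takes no time and is no camera call; for the wrist camera it gives the pose at the moment of the call.
- bot.job_done(): hands the job in; it is judged then, once.
The state is a dict: "time_s": time; "joint_positions": joint angles; "joint_vel": joint speeds; "joint_torque": joint torques, N m; "tool_pos": TCP position; "tcp_rot": TCP orientation; "wrist_force": force on the tool from outside, world axes, zero at the start; "torque": the same for the moment, N m; "finger_gap": finger opening in m; "gripper_force": force on a finger pad.
Only numpy, scipy, OpenCV 4.12 (cv2) and the standard library are available. Lean on these libraries where they do the work, as an engineer would, in place of code of your own. Each camera call takes 0.05 s, during which the arm holds its last target. There are 200 camera calls.

### The job

The end piece of the small wooden serving board has worked loose on its tongue, and a one-hand bar clamp lies ready round both: take its handle and trigger together in the gripper and pump the trigger, letting it spring well out between squeezes, until the jaws have drawn the end piece fully home against the board. Finish while still holding the trigger squeezed with a moderate grip, so that the jaws press the closed joint firmly without crushing the wood. Board, end piece and clamp stay flat on the worktop, and the timer, jar and salt shaker are left alone.

Things in the scene. Friction and masses are not known exactly. Their poses are not given: they have to be found in the camera images.
- clamp: One-hand bar clamp, black plastic head and notched steel bar 320 mm long, lying loose on its side, 36 mm high, 0.8 kg. Origin on the worktop under the bar inside the head; x along the jaws, away from the handle; y along the bar from far jaw to head; z up. Pistol handle to -x, x = -24 to -106 mm, outer face at y = +40 mm, 30 mm high. Clamp and work may slide a little on the worktop when pumped.
- clamp_grip (a point): Middle of the grasp with the trigger out, at (-54, 8, 18) mm in the clamp's frame, axes as the clamp's. Handle's outer face is 32 mm to its +y side, trigger's outer face 32 mm to its -y side: together 64 mm wide here, 40 mm with the trigger fully in. Grasp from above, fingers closing along the clamp's y; 40 mm free outside both faces. With the fingers wide open the trigger springs out by itself.
- heel_face (a point): Middle of the rubber face (52 x 23 mm) of the fixed jaw on the clamp's head, which looks to the clamp's -y and meets the board; at (72, -24, 14) mm in the clamp's frame.
- clamp_trigger (a joint): Swing of the trigger to the handle, rad: 0 = sprung out, 0.29 = fully in (1 mm at the grasp is 0.012). Its spring pushes out with 1.4 to 3.4 N at the grasp. A full squeeze draws the bar on by a notch of 6.5 mm or more; to catch the next notch the trigger must spring out below 0.1. On release stop pins let the bar slip back up to 3 mm, so the pressure drops.
- trigger_grip: The finger plate of the trigger, black plastic with rubber ribs, 60 mm long, 12 mm thick, from 4 to 28 mm above the worktop, beside the handle on its -y side. Origin on the trigger's pin, in the clamp's frame (27, 0, 16) mm; it turns with the trigger; the plate's middle lies at (-85, -18.5, 0) mm in its own frame.
- clamp_bar (a joint): How far the bar has been drawn through the head, m: starts at 0 to 0.014 and grows as the jaws close; the distance between the jaw faces is 215 mm minus this. About 3 N of drag.
- pad_spring (a joint): How far the far jaw's soft rubber pad is squeezed, m: 0 = not loaded, 8 N of jaw force per mm, at most 0.007. Where the trigger stops against the work, a steady grip of 11 N gives about 11 N at the jaws, 15 to 18 N gives 15 to 24 N (pad squeezed 2 to 3 mm), which is right, and 25 N gives up to 40 N; pumping on with 30 N or more can pass 45 N, which crushes the wood.
- far_pad: The far jaw's rubber pad, 52 x 16 x 23 mm, which meets the end piece. Axes as the clamp's; its face is point pad_face.
- pad_face (a point): Middle of the far pad's face, which looks to the clamp's +y, 72 mm from the bar's middle line and 14 mm up.
- serving_board: Small serving board of plain wood, 110 (x) x 150 (y) x 20 (z) mm, 0.3 kg, loose, flat on the worktop between the jaws with its +y end 2 to 8 mm from the head's jaw. Origin at the middle of its underside; axes nearly as the clamp's. Its -y edge has a groove.
- end_piece: Loose end piece of the same wood, 110 (x) x 28 (y) x 20 (z) mm, with a 13 mm tongue to +y that already sits partly in the board's groove; 0.07 kg. Origin at the middle of its underside, 14 mm from its shoulder. The far jaw presses on its plain -y side.
- joint_edge (a point): Middle of the board's grooved edge, at half thickness; axes as the board's.
- joint_face (a point): Middle of the end piece's shoulder round the tongue, at half thickness. It starts 5 to 9 mm short of joint_edge (towards -y) and meets it when the joint is closed.
- egg_timer: Clockwork egg timer, 66 mm across, 62 mm high, standing by. Leave alone.
- jam_jar: Jam jar, 62 mm across, 99 mm high, standing by. Leave alone.
- salt_shaker: Salt shaker, 44 mm across, 90 mm high, standing by. Leave alone.

How it is judged:
On the way, in this order (a step that is already met when the one before it is completed fails the run):
1. the trigger is squeezed well in (value of joint clamp_trigger above 0.15 rad), for 0.05 s.
2. the trigger is let spring out again (value of joint clamp_trigger below 0.1 rad), for 0.05 s.
3. the joint is closed with the far jaw pressing on the end piece and the trigger held in by the fingers (y of joint_face in the frame of joint_edge above -0.0015 m and contact force between far_pad and end_piece above 8 N and contact force between the fingers and trigger_grip above 2 N), for 0.2 s.
At the end, for the whole second after the job is handed in: End piece's shoulder within 1.5 mm of the board's edge and parallel to it; far jaw presses it with 8 to 45 N, head's jaw bears on the board with over 5 N; fingers still hold the trigger with over 2 N; board, end piece and clamp lie flat on the worktop at rest (all of step 3 and angle between the y axis of joint_face and the y axis of joint_edge, either way round below 0.02 rad and contact force between far_pad and end_piece below 45 N and contact force between clamp and serving_board above 5 N and linear speed of serving_board below 0.02 m/s and height (world z) of each of serving_board, end_piece, clamp below 0.006 m and angle between each of serving_board, end_piece's own z axis and vertical below 0.05 rad); the arm keeps its last pose, push and grip.
It fails at once if the jaw crushed the end piece (over 60 N) (contact force between far_pad and end_piece above 60 N).
It fails at once if a bystander was shifted by more than 3 cm (distance of any of egg_timer, jam_jar, salt_shaker from where it was at the start of the episode above 0.03 m).
It also fails if it takes over 48 s, if anything falls off the work surface, if the arm or the gripper's body presses on something with over 40 N, if the wrist force passes 120 N, or if a joint passes its speed limit or range.

## Working session

There is one attempt and no reset: what is moved stays moved. The work goes in short steps, Python scripts to look and compute and a tool call to move; the robot and the scene stay as the last step left them, time stands still between calls to the robot, and variables do not carry over. Pictures are saved under pics/ and viewed, at most 10 in all, crops included, and the job is handed in when it is done.

```bash
ls; mkdir -p pics; python3 - <<'E'
from cell import bot
import cv2,numpy as np
p,d=bot.get_image("top");cv2.imwrite("pics/top1.png",p[:,:,::-1]);np.save("top_d.npy",d);np.save("top_p.npy",p)
c=bot.calibration("top");print(c);s=bot.read_state();print(s)
E
```

```text
cell.py
pics
{'intrinsics': array([[595.098371  ,   0.        , 335.53440209],
       [  0.        , 595.098371  , 243.40519364],
       [  0.        ,   0.        ,   1.        ]]), 'cam_to_world': array([[ 6.05519714e-03, -9.89847473e-01,  1.42004632e-01,
         3.60949886e-01],
       [-9.99849740e-01, -8.29969056e-03, -1.52188024e-02,
         5.07252348e-04],
       [ 1.62428876e-02, -1.41891142e-01, -9.89748995e-01,
         1.28002081e+00],
       [ 0.00000000e+00,  0.00000000e+00,  0.00000000e+00,
         1.00000000e+00]])}
{'time_s': 0.05, 'joint_positions': array([-9.81918160e-01,  3.59380073e-01,  1.10481029e-02, -3.53970942e-04,
       -1.22408706e+00, -2.88099104e-01]), 'joint_vel': array([ 1.36101049e-03, -2.34493948e-03,  4.51688553e-04,  6.51052836e-05,
       -1.22715443e-04, -2.51400225e-04]), 'joint_torque': array([-1.50431184e-03, -5.84670496e+01,  2.94060928e+01,  7.02594280e+00,
        1.04026473e-02, -7.96342533e-05]), 'tool_pos': array([ 0.19980637, -0.6442341 ,  0.22562172]), 'tcp_rot': array([ 4.70438282e-01, -3.10577695e+00, -2.52943236e-03]), 'wrist_force': array([ 0.42887482, -0.04201892,  0.62718986]), 'torque': array([0.01163243, 0.04624771, 0.0403913 ]), 'gripper_force': 0.0, 'finger_gap': 0.08771317576193602}
```
View pics/top1.png

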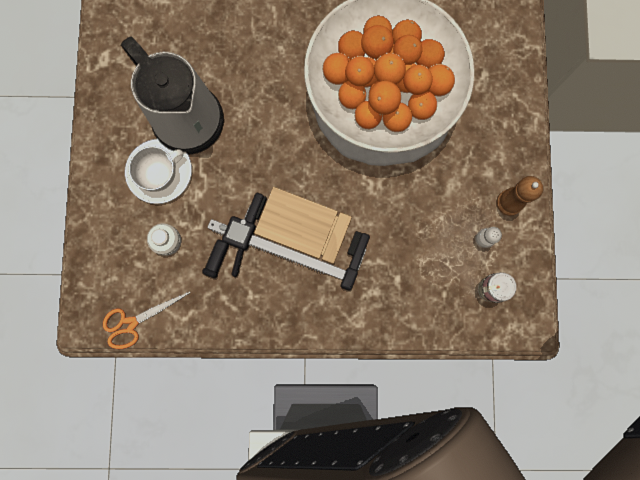

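The top view shows the clamp with its head at about (238,232), handle at (214,260), trigger at (238,262) and far jaw at (355,260). The board lies at about (300,222).

```bash
cat > h.py <<'E'
import numpy as np,cv2
from cell import bot
def pts(name,p,d,c=None):
    c=c or bot.calibration(name);K=c["intrinsics"];v,u=np.mgrid[0:480,0:640]
    P=np.stack([(u-K[0,2])/K[0,0]*d,(v-K[1,2])/K[1,1]*d,d],-1)
    return P@c["cam_to_world"][:3,:3].T+c["cam_to_world"][:3,3]
def ray(name,uv,z,c=None):
    c=c or bot.calibration(name);K=c["intrinsics"];T=c["cam_to_world"]
    r=T[:3,:3]@np.array([(uv[0]-K[0,2])/K[0,0],(uv[1]-K[1,2])/K[1,1],1.]);o=T[:3,3]
    return o+r*(z-o[2])/r[2]
E
python3 - <<'E'
from h import *
p=np.load("top_p.npy");d=np.load("top_d.npy");W=pts("top",p,d)
x0,y0=195,180;c=p[y0:y0+115,x0:x0+180][:,:,::-1]
cv2.imwrite("pics/crop1.png",cv2.resize(c,None,fx=4.4,fy=4.4,interpolation=cv2.INTER_CUBIC))
for uv in [(214,260),(238,262),(238,232),(300,222),(310,260),(355,260),(150,290)]: print(uv,W[uv[1],uv[0]].round(4))
E
```

```text
(214, 260) [0.5026 0.2367 0.0322]
(238, 262) [0.4997 0.1876 0.0232]
(238, 232) [0.5619 0.1874 0.0369]
(300, 222) [0.5877 0.0578 0.0192]
(310, 260) [0.5056 0.0353 0.0198]
(355, 260) [ 0.5053 -0.0601  0.0291]
(150, 290) [ 0.4408  0.378  -0.0035]
```

View pics/crop1.png

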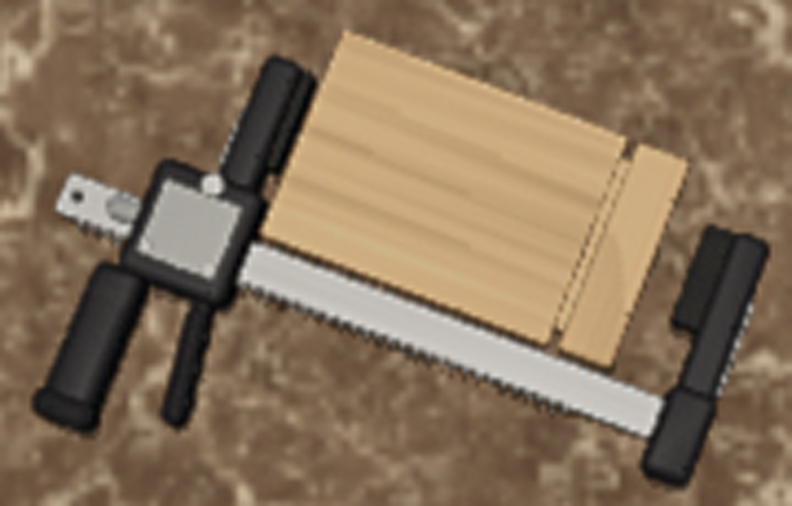

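The crop shows the handle tip at crop (65,410), the trigger at (185,370), the bar from (70,195) to (660,410) and the far pad's face at (680,310). There is a gap of about 60 crop px (roughly 25–30 mm) from the pad to the end piece.

```bash
cat >> h.py <<'E'
def clampfit(p,d,verbose=True):
    W=pts("top",p,d).reshape(-1,3);hsv=cv2.cvtColor(p,cv2.COLOR_RGB2HSV).reshape(-1,3).astype(int)
    roi=(W[:,0]>.38)&(W[:,0]<.68)&(W[:,1]>-.13)&(W[:,1]<.30)
    steel=roi&(hsv[:,1]<35)&(hsv[:,2]>140)&(W[:,2]>.006)&(W[:,2]<.033)&(W[:,1]>-.06)&(W[:,1]<.165)
    S=W[steel]
    for _ in range(4):
        vx,vy,x0,y0=cv2.fitLine(S[:,:2].astype(np.float32),cv2.DIST_HUBER,0,1e-3,1e-3).ravel()
        r=(S[:,0]-x0)*vy-(S[:,1]-y0)*vx; S=S[abs(r)<.012]
    yax=np.array([vx,vy])*np.sign(vy); xax=np.array([yax[1],-yax[0]])
    dark=roi&(hsv[:,2]<75)&(W[:,2]>.012)
    D=W[dark]; q=D[:,:2]-[x0,y0]; L=np.c_[q@xax,q@yax,D[:,2]]
    return xax,yax,np.array([x0,y0]),S,L
E
python3 - <<'E'
from h import *
xa,ya,o,S,L=clampfit(np.load("top_p.npy"),np.load("top_d.npy"))
print(xa,ya,o,len(S),S[:,2].mean()); q=(S[:,:2]-o)
print("steel x",np.percentile(q@xa,[2,50,98]))
for a,b in [(-.11,-.1),(-.1,-.09),(-.09,-.08),(-.08,-.07),(-.07,-.06),(-.06,-.05),(-.05,-.04),(-.04,-.03),(.04,.06),(.06,.09)]:
    M=L[(L[:,0]>a)&(L[:,0]<b)]; h=M[(M[:,1]>.05)]
    ys=np.sort(h[:,1]); 
    if len(ys)<2: print(a,len(ys));continue
    g=np.where(np.diff(ys)>.004)[0]; print(a,[(s[0].round(4),s[-1].round(4),len(s)) for s in np.split(ys,g+1)], np.median(h[:,2]).round(4))
E
```

```text
[ 0.9361634 -0.3515652] [0.3515652 0.9361634] [0.51243645 0.0630073 ] 910 0.01800205740068956
steel x [-9.44825053e-03 -6.45730059e-05  9.44538898e-03]
-0.11 [(np.float64(0.1458), np.float64(0.1747), 40)] 0.0271
-0.1 [(np.float64(0.144), np.float64(0.176), 71)] 0.0286
-0.09 [(np.float64(0.1052), np.float64(0.1149), 19), (np.float64(0.1466), np.float64(0.1741), 64)] 0.0279
-0.08 [(np.float64(0.1052), np.float64(0.1179), 31), (np.float64(0.1464), np.float64(0.1739), 65)] 0.0268
-0.07 [(np.float64(0.1068), np.float64(0.1185), 29), (np.float64(0.1463), np.float64(0.1732), 65)] 0.0272
-0.06 [(np.float64(0.1074), np.float64(0.1196), 29), (np.float64(0.1462), np.float64(0.1741), 64)] 0.0268
-0.05 [(np.float64(0.1097), np.float64(0.1212), 30), (np.float64(0.1472), np.float64(0.1743), 61)] 0.0275
-0.04 [(np.float64(0.1119), np.float64(0.123), 27), (np.float64(0.1468), np.float64(0.1733), 64)] 0.0271
0.04 [(np.float64(0.1086), np.float64(0.1351), 112)] 0.0261
0.06 [(np.float64(0.1084), np.float64(0.1361), 182)] 0.0255
```

```bash
cat >> h.py <<'E'
from scipy.spatial.transform import Rotation as Ro
def goal(gp,ya,z,s=None):
    s=s or bot.read_state();R=Ro.from_rotvec(s["tcp_rot"])
    out=[]
    for sg in (1,-1):
        y=np.r_[sg*ya,0];zz=np.array([0,0,-1.]);Rg=Ro.from_matrix(np.c_[np.cross(y,zz),y,zz])
        out.append((R.inv().apply(np.r_[gp,z]-s["tool_pos"]).round(4),(R.inv()*Rg).as_rotvec().round(4)))
    return out
E
python3 - <<'E'
from h import *
xa,ya,o,S,L=clampfit(np.load("top_p.npy"),np.load("top_d.npy"))
gp=o-.054*xa+.141*ya
print(gp,Ro.from_rotvec(bot.read_state()["tcp_rot"]).as_matrix().round(3))
for g in goal(gp,ya,.15): print(g)
W=pts("top",0,np.load("top_d.npy"))
M=(W[...,2]>.03)&(W[...,0]>.45)&(W[...,0]<.62)&(W[...,1]>.26)&(W[...,1]<.42)
print(W[M].min(0),W[M].max(0))
E
```

```text
[0.51145434 0.21399087] [[-0.955 -0.296 -0.001]
 [-0.296  0.955  0.002]
 [ 0.     0.002 -1.   ]]
(array([-0.5518,  0.7273,  0.0767]), array([ 0.0015, -0.0007,  0.6599]))
(array([-0.5518,  0.7273,  0.0767]), array([ 9.0000e-04,  2.0000e-03, -2.4817e+00]))
[0.51605617 0.31510751 0.03010117] [0.57840504 0.37878866 0.06586484]
```

Careful with the scale: shifts go in shares of 62.5 mm. That gives: -0.05 m is -0.8, 0.036 m is 0.576.

Emit:
{"op": "pendant", "data": {
  "deltas": [
    [[-0.8, 0.576, 0, 0, 0, 0], [-0.8, 0.576, 0, 0, 0, 0], [-0.8, 0.576, 0, 0, 0, 0], [-0.8, 0.576, 0, 0, 0, 0], [-0.8, 0.576, 0, 0, 0, 0]]
  ],
  "finger_gap": 0.088
}}

```text
time_s: 0.68
tool_pos: [0.3861, -0.3968, 0.2262]
tcp_rot: [0.47, -3.106, -0.001]
wrist_force: [0.8, -0.5, 0.4]
finger_gap: 0.0876
gripper_force: 0.0
```

Emit:
{"op": "pendant", "data": {
  "deltas": [
    [[-0.48, 0.864, 0, 0, 0, 0], [-0.48, 0.864, 0, 0, 0, 0], [-0.48, 0.864, 0, 0, 0, 0], [-0.48, 0.864, 0, 0, 0, 0], [-0.48, 0.864, 0, 0, 0, 0]]
  ]
}}

```text
time_s: 1.3
tool_pos: [0.4485, -0.0944, 0.2265]
tcp_rot: [-0.471, 3.106, 0.0]
wrist_force: [1.7, -0.4, -0.3]
finger_gap: 0.0876
gripper_force: 0.0
```

Emit:
{"op": "pendant", "data": {
  "deltas": [
    [[-0.48, 0.864, 0, 0, 0, 0], [-0.48, 0.864, 0, 0, 0, 0], [-0.48, 0.864, 0, 0, 0, 0], [-0.48, 0.864, 0, 0, 0, 0], [-0.48, 0.864, 0, 0, 0, 0]]
  ]
}}

```text
time_s: 1.92
tool_pos: [0.5117, 0.208, 0.2263]
tcp_rot: [0.471, -3.106, 0.0]
wrist_force: [0.8, -0.8, -0.9]
finger_gap: 0.0873
gripper_force: 0.0
```

Emit:
{"op": "pendant", "data": {
  "deltas": [
    [[0, 0, 0, 0, 0, 0.165], [0, 0, 0, 0, 0, 0.165], [0, 0, 0, 0, 0, 0.165], [0, 0, 0, 0, 0, 0.165], [0, 0, 0, 0, 0, 0]]
  ]
}}

```text
time_s: 2.55
tool_pos: [0.5117, 0.2058, 0.2261]
tcp_rot: [-0.559, -3.091, 0.001]
wrist_force: [1.0, -0.6, -0.3]
finger_gap: 0.0876
gripper_force: 0.0
```

```bash
python3 - <<'E'
from h import *
xa,ya,o,S,L=clampfit(np.load("top_p.npy"),np.load("top_d.npy"))
print(goal(o-.054*xa+.141*ya,ya,.12)[0]); s=bot.read_state(); print(s["joint_positions"].round(2),s["time_s"])
E
```

```text
(array([0.003 , 0.0076, 0.1061]), array([-0.0007, -0.0006,  0.0011]))
[ 0.74  0.16 -0.26 -0.   -1.15 -2.67] 2.55
```

Emit:
{"op": "pendant", "data": {
  "deltas": [
    [[0.048, 0.1216, 0.64, 0, 0, 0], [0, 0, 0.64, 0, 0, 0], [0, 0, 0.416, 0, 0, 0], [0, 0, 0, 0, 0, 0]]
  ]
}}

```text
time_s: 3.05
tool_pos: [0.5106, 0.2131, 0.1186]
tcp_rot: [-0.556, -3.089, 0.006]
wrist_force: [-0.6, -0.3, 0.7]
finger_gap: 0.0875
gripper_force: 0.0
```

```bash
python3 - <<'E'
from h import *
c=bot.calibration("wrist")
p,d=bot.get_image("wrist");cv2.imwrite("pics/w1.png",p[:,:,::-1]);np.save("w_p.npy",p);np.save("w_d.npy",d);np.savez("w_c.npz",**c)
xa,ya,o,S,L=clampfit(np.load("top_p.npy"),np.load("top_d.npy"))
print(goal(o-.054*xa+.141*ya,ya,.004)[0])
E
```

```text
(array([1.000e-04, 3.000e-04, 1.162e-01]), array([-0.0017, -0.0007,  0.0027]))
```

View pics/w1.png

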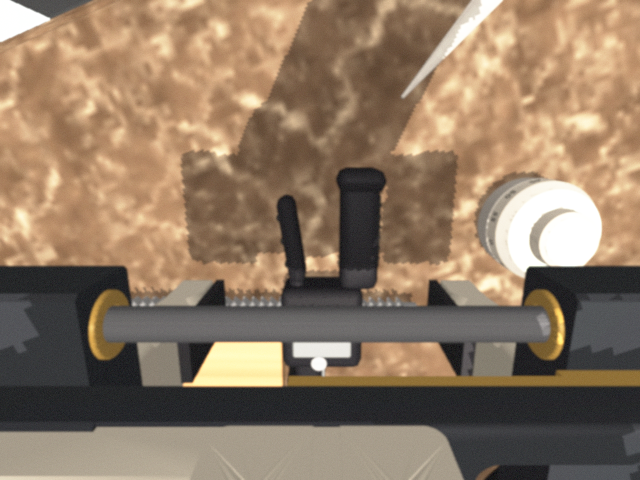

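The wrist view shows the trigger at (290,240) and the handle at (360,230) between the fingers, with the timer at (545,230). I'll check the centring with wrist depth.

```bash
python3 - <<'E'
from h import *
c=dict(np.load("w_c.npz"));p=np.load("w_p.npy");d=np.load("w_d.npy");W=pts("",0,d,c)
s=bot.read_state();T=(W-s["tool_pos"])@Ro.from_rotvec(s["tcp_rot"]).as_matrix()
v,u=np.mgrid[0:480,0:640]
m=(p.max(-1)<70)&(W[...,2]>.010)&(W[...,2]<.034)&(v>170)&(v<275)&(u>260)&(u<400)
Q=T[m];print(Q[:,0].min(),Q[:,0].max())
for a in np.arange(Q[:,0].min(),Q[:,0].max(),.01):
    y=Q[(Q[:,0]>a)&(Q[:,0]<a+.01)][:,1]; print(a.round(3),y.min().round(4),y.max().round(4),len(y))
E
```

```text
-0.022342148472061604 0.04893360678277026
-0.022 -0.0269 0.0348 455
-0.012 -0.0272 0.0354 815
-0.002 -0.0298 0.0351 846
0.008 -0.0313 0.0354 862
0.018 -0.0319 0.0355 915
0.028 -0.031 0.0353 726
0.038 0.0069 0.0378 753
0.048 0.0088 0.0356 122
```

Emit:
{"op": "pendant", "data": {
  "deltas": [
    [[0, 0.032, 0.64, 0, 0, 0], [0, 0, 0.64, 0, 0, 0], [0, 0, 0.32, 0, 0, 0], [0, 0, 0.232, 0, 0, 0], [0, 0, 0, 0, 0, 0]]
  ],
  "finger_gap": 0.088
}}

```text
time_s: 3.72
tool_pos: [0.5127, 0.2161, 0.0062]
tcp_rot: [-0.56, -3.091, 0.0]
wrist_force: [0.6, -0.1, -0.6]
finger_gap: 0.0872
gripper_force: 0.0
```

Emit:
{"op": "pendant", "data": {
  "deltas": [
    [[0, 0, 0, 0, 0, 0]]
  ],
  "finger_gap": 0.068
}}

```text
time_s: 3.85
tool_pos: [0.5133, 0.2166, 0.0073]
tcp_rot: [0.56, 3.09, 0.002]
wrist_force: [-0.3, 0.9, -0.1]
finger_gap: 0.0823
gripper_force: 0.0
```

Emit:
{"op": "pendant", "data": {
  "deltas": [
    [[0, 0, 0, 0, 0, 0]]
  ],
  "finger_gap": 0.064
}}

```text
time_s: 3.98
tool_pos: [0.5131, 0.2165, 0.0072]
tcp_rot: [0.561, 3.09, 0.002]
wrist_force: [0.3, -0.1, -0.2]
finger_gap: 0.073
gripper_force: 0.0
```

Emit:
{"op": "pendant", "data": {
  "deltas": [
    [[0, 0, 0.048, 0, 0, 0], [0, 0, 0, 0, 0, 0]]
  ],
  "finger_gap": 0.063
}}

```text
time_s: 4.22
tool_pos: [0.5123, 0.2157, 0.003]
tcp_rot: [-0.561, -3.091, 0.0]
wrist_force: [-1.2, -1.4, 0.5]
finger_gap: 0.0633
gripper_force: 0.6
```

Emit:
{"op": "pendant", "data": {
  "deltas": [
    [[0, 0.048, 0, 0, 0, 0], [0, 0.064, 0, 0, 0, 0], [0, 0.064, 0, 0, 0, 0], [0, 0, 0, 0, 0, 0]]
  ],
  "finger_gap": 0.040
}}

```text
time_s: 4.72
tool_pos: [0.5164, 0.2267, 0.0028]
tcp_rot: [-0.561, -3.091, -0.0]
wrist_force: [-1.3, 0.2, -2.7]
finger_gap: 0.0404
gripper_force: 16.9
```

Scaled: -0.004 m is -0.064, -0.003 m is -0.048.

Emit:
{"op": "pendant", "data": {
  "deltas": [
    [[0, -0.048, 0, 0, 0, 0], [0, -0.064, 0, 0, 0, 0], [0, -0.064, 0, 0, 0, 0], [0, 0, 0, 0, 0, 0], [0, 0, 0, 0, 0, 0]]
  ],
  "finger_gap": 0.070
}}

```text
time_s: 5.35
tool_pos: [0.5128, 0.2162, 0.0033]
tcp_rot: [0.561, 3.091, 0.001]
wrist_force: [-0.4, -0.2, -0.2]
finger_gap: 0.07
gripper_force: 0.0
```

```bash
python3 - <<'E'
from h import *
p,d=bot.get_image("top");cv2.imwrite("pics/top2.png",cv2.resize(p[160:300,170:390][:,:,::-1],None,fx=3.6,fy=3.6,interpolation=cv2.INTER_CUBIC))
E
```

```text
(no output)
```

View pics/top2.png

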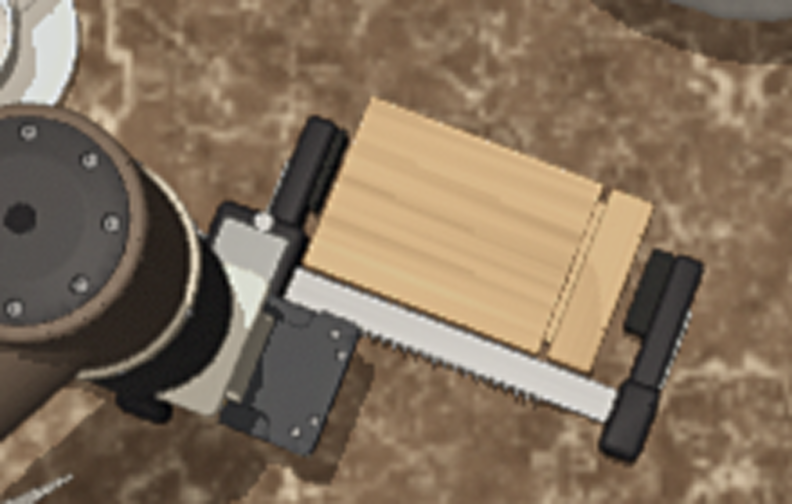

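Each squeeze draws the bar: the pad gap has dropped to about 17 mm. I'll pump on.

Scaled: 0.004 m is 0.064, 0.002 m is 0.032.

Emit:
{"op": "pendant", "data": {
  "deltas": [
    [[0, 0.032, 0, 0, 0, 0], [0, 0.064, 0, 0, 0, 0], [0, 0.064, 0, 0, 0, 0], [0, 0.016, 0, 0, 0, 0], [0, 0, 0, 0, 0, 0]]
  ],
  "finger_gap": 0.040
}}

```text
time_s: 6.02
tool_pos: [0.5164, 0.2266, 0.0028]
tcp_rot: [-0.561, -3.091, -0.0]
wrist_force: [-1.0, 1.2, -4.8]
finger_gap: 0.0405
gripper_force: 14.3
```

Emit:
{"op": "pendant", "data": {
  "deltas": [
    [[0, -0.048, 0, 0, 0, 0], [0, -0.064, 0, 0, 0, 0], [0, -0.064, 0, 0, 0, 0], [0, 0, 0, 0, 0, 0], [0, 0, 0, 0, 0, 0]]
  ],
  "finger_gap": 0.070
}}

```text
time_s: 6.65
tool_pos: [0.5128, 0.2162, 0.0033]
tcp_rot: [0.561, 3.091, 0.001]
wrist_force: [-0.5, -1.0, -0.2]
finger_gap: 0.0695
gripper_force: 0.1
```

Emit:
{"op": "pendant", "data": {
  "deltas": [
    [[0, 0.032, 0, 0, 0, 0], [0, 0.064, 0, 0, 0, 0], [0, 0.064, 0, 0, 0, 0], [0, 0.016, 0, 0, 0, 0], [0, 0, 0, 0, 0, 0]]
  ],
  "finger_gap": 0.040
}}

```text
time_s: 7.28
tool_pos: [0.5165, 0.2267, 0.0028]
tcp_rot: [0.561, 3.091, 0.001]
wrist_force: [-1.1, 0.6, -4.1]
finger_gap: 0.04
gripper_force: 12.2
```

Emit:
{"op": "pendant", "data": {
  "deltas": [
    [[0, -0.048, 0, 0, 0, 0], [0, -0.064, 0, 0, 0, 0], [0, -0.064, 0, 0, 0, 0], [0, 0, 0, 0, 0, 0], [0, 0, 0, 0, 0, 0]]
  ],
  "finger_gap": 0.070
}}

```text
time_s: 7.9
tool_pos: [0.5128, 0.2162, 0.0034]
tcp_rot: [0.561, 3.091, 0.001]
wrist_force: [-0.1, -0.1, 0.1]
finger_gap: 0.0698
gripper_force: 0.2
```

```bash
python3 - <<'E'
from h import *
p,d=bot.get_image("top");cv2.imwrite("pics/top3.png",cv2.resize(p[160:300,170:390][:,:,::-1],None,fx=3.6,fy=3.6,interpolation=cv2.INTER_CUBIC))
E
```

```text
(no output)
```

View pics/top3.png

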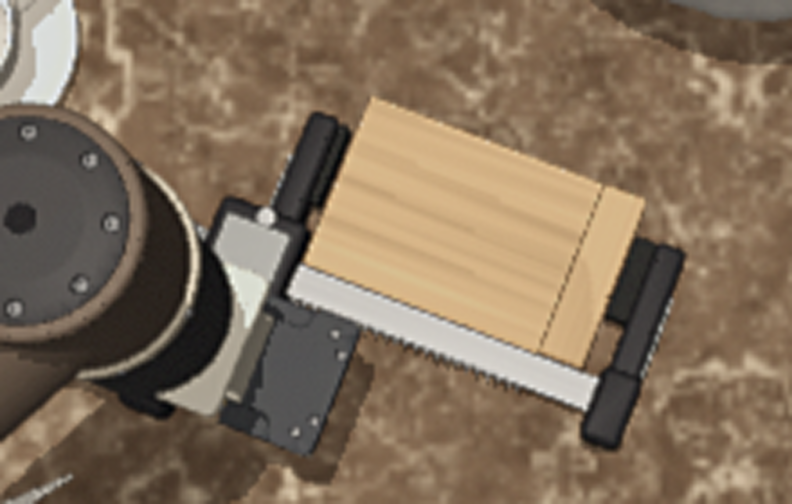

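The joint is almost closed and only the heel gap remains. From here I'll squeeze in small steps and watch the force.

Emit:
{"op": "pendant", "data": {
  "deltas": [
    [[0, 0.032, 0, 0, 0, 0], [0, 0.048, 0, 0, 0, 0], [0, 0, 0, 0, 0, 0]]
  ],
  "finger_gap": 0.054
}}

```text
time_s: 8.32
tool_pos: [0.5139, 0.2206, 0.0028]
tcp_rot: [-0.561, -3.09, 0.001]
wrist_force: [-1.7, -1.6, 0.7]
finger_gap: 0.0548
gripper_force: 1.2
```

Emit:
{"op": "pendant", "data": {
  "deltas": [
    [[0, 0.032, 0, 0, 0, 0], [0, 0, 0, 0, 0, 0]]
  ],
  "finger_gap": 0.050
}}

```text
time_s: 8.57
tool_pos: [0.5146, 0.2223, 0.0028]
tcp_rot: [-0.562, -3.09, 0.001]
wrist_force: [-3.6, -0.5, -0.6]
finger_gap: 0.0502
gripper_force: 5.7
```

Emit:
{"op": "pendant", "data": {
  "deltas": [
    [[0, 0.032, 0, 0, 0, 0], [0, 0, 0, 0, 0, 0]]
  ],
  "finger_gap": 0.046
}}

```text
time_s: 8.82
tool_pos: [0.5156, 0.2246, 0.0028]
tcp_rot: [-0.562, -3.091, -0.0]
wrist_force: [-2.6, -0.1, -3.2]
finger_gap: 0.0463
gripper_force: 8.2
```

Scaled: 0.001 m is 0.016.

Emit:
{"op": "pendant", "data": {
  "deltas": [
    [[0, 0.016, 0, 0, 0, 0], [0, 0, 0, 0, 0, 0]]
  ],
  "finger_gap": 0.044
}}

```text
time_s: 9.07
tool_pos: [0.5159, 0.2255, 0.0029]
tcp_rot: [-0.562, -3.091, -0.0]
wrist_force: [-2.6, -1.2, -4.3]
finger_gap: 0.0445
gripper_force: 10.8
```

Emit:
{"op": "pendant", "data": {
  "deltas": [
    [[0, 0.016, 0, 0, 0, 0], [0, 0, 0, 0, 0, 0]]
  ],
  "finger_gap": 0.042
}}

```text
time_s: 9.32
tool_pos: [0.5163, 0.2263, 0.0029]
tcp_rot: [-0.562, -3.091, 0.0]
wrist_force: [-3.0, 0.2, -6.1]
finger_gap: 0.0423
gripper_force: 14.2
```

```bash
python3 - <<'E'
from h import *
p,d=bot.get_image("top");cv2.imwrite("pics/top4.png",cv2.resize(p[160:300,170:390][:,:,::-1],None,fx=3.6,fy=3.6,interpolation=cv2.INTER_CUBIC))
E
```

```text
(no output)
```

View pics/top4.png

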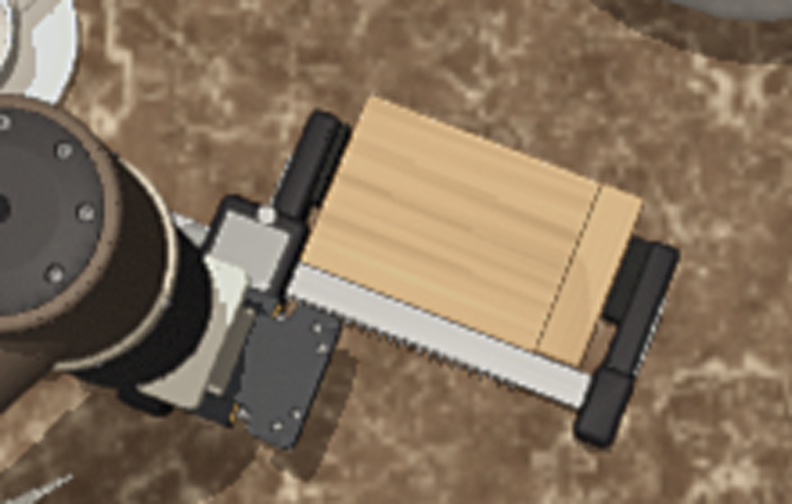

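Emit:
{"op": "pendant", "data": {
  "deltas": [
    [[0, 0.016, 0, 0, 0, 0], [0, 0, 0, 0, 0, 0]]
  ],
  "finger_gap": 0.040
}}

```text
time_s: 9.62
tool_pos: [0.5167, 0.2271, 0.0029]
tcp_rot: [-0.561, -3.091, 0.0]
wrist_force: [-2.7, -0.5, -6.4]
finger_gap: 0.0403
gripper_force: 18.7
```

Emit:
{"op": "pendant", "data": {
  "deltas": [
    [[0, -0.048, 0, 0, 0, 0], [0, -0.064, 0, 0, 0, 0], [0, -0.064, 0, 0, 0, 0], [0, 0, 0, 0, 0, 0], [0, 0, 0, 0, 0, 0]]
  ],
  "finger_gap": 0.070
}}

```text
time_s: 10.25
tool_pos: [0.5133, 0.2172, 0.0034]
tcp_rot: [0.561, 3.09, 0.001]
wrist_force: [-0.3, -1.6, 0.5]
finger_gap: 0.0697
gripper_force: 0.5
```

Emit:
{"op": "pendant", "data": {
  "deltas": [
    [[0, 0.016, 0, 0, 0, 0], [0, 0.032, 0, 0, 0, 0], [0, 0, 0, 0, 0, 0]]
  ],
  "finger_gap": 0.058
}}

```text
time_s: 10.62
tool_pos: [0.5131, 0.2193, 0.0028]
tcp_rot: [-0.562, -3.09, 0.002]
wrist_force: [-5.5, -1.2, 2.6]
finger_gap: 0.0581
gripper_force: 6.6
```

Emit:
{"op": "pendant", "data": {
  "deltas": [
    [[0, 0.032, 0, 0, 0, 0], [0, 0, 0, 0, 0, 0]]
  ],
  "finger_gap": 0.054
}}

```text
time_s: 10.88
tool_pos: [0.5137, 0.2213, 0.0027]
tcp_rot: [-0.562, -3.089, 0.001]
wrist_force: [-5.0, -1.0, 3.1]
finger_gap: 0.0539
gripper_force: 11.6
```

Emit:
{"op": "pendant", "data": {
  "deltas": [
    [[0, 0.032, 0, 0, 0, 0], [0, 0, 0, 0, 0, 0]]
  ],
  "finger_gap": 0.050
}}

```text
time_s: 11.12
tool_pos: [0.5143, 0.2232, 0.0027]
tcp_rot: [-0.564, -3.089, 0.001]
wrist_force: [-5.4, -1.1, 3.0]
finger_gap: 0.0507
gripper_force: 18.6
```

Emit:
{"op": "pendant", "data": {
  "deltas": [
    [[0, 0, 0, 0, 0, 0], [0, 0, 0, 0, 0, 0], [0, 0, 0, 0, 0, 0]]
  ]
}}

```text
time_s: 11.5
tool_pos: [0.5143, 0.2233, 0.0027]
tcp_rot: [-0.564, -3.089, 0.001]
wrist_force: [-5.8, -0.7, 2.0]
finger_gap: 0.0502
gripper_force: 17.8
```

```bash
python3 - <<'E'
from h import *
p,d=bot.get_image("top");cv2.imwrite("pics/top5.png",cv2.resize(p[175:295,225:385][:,:,::-1],None,fx=5,fy=5,interpolation=cv2.INTER_CUBIC))
s=bot.read_state();print(s["gripper_force"],s["finger_gap"])
E
```

```text
17.76604950428009 0.050467528610984996
```

View pics/top5.png

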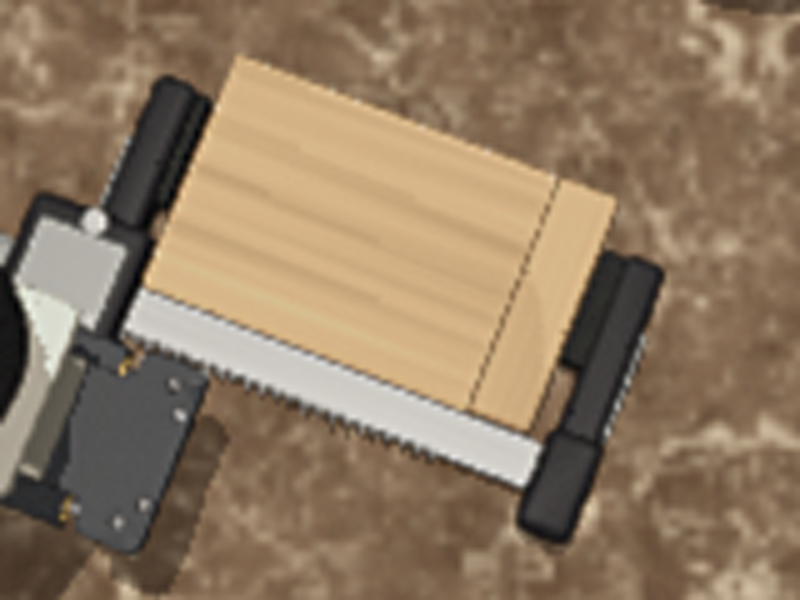

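The heel face meets the board at (195,130), the joint line from (557,180) to (470,405) is closed, and the far pad bears on the end piece at (585,310). The grip is steady at about 18 N, so I'm handing in.

```bash
python3 -c "
from cell import bot
print(bot.job_done())"
```

```text
the job is handed in; nothing more can be done
None
```

I pumped the clamp until the end piece was drawn home against the board (by the top-camera view), and handed the job in with the trigger still held at a steady grip of about 18 N; no verdict came back.

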